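# Free the snap-fit cover of a label printer

### The arm

A 7-joint arm with a two-finger parallel gripper is mounted at the origin on the work surface. World frame = base frame: x ahead of the robot, y to its left, z up, the work surface at z = 0. Lengths are in m, angles in rad, forces in N, time in s.
With the tool pointing down it reaches from about 0.425 to 0.875 m from the base axis. Payload 9.9 kg.
Tool frame: the origin (TCP) lies between the finger pads; the fingertips stand 19 mm ahead of it and the grasp point (between the pads) is the TCP; z points along the fingers, y is the line along which they close (so a half turn about z gives the same grasp; the last joint's range is limited). The gripper opens to 85 mm and grips with 20 to 120 N. Pads are 22 mm wide; open, the fingers measure 114 mm over their backs; the gripper's body (76 mm by 85 mm) begins 54 mm behind the grasp point. The pads swing forward as they close: fully open they stand 13 mm farther back than shut.
Start: joints at [1.027, 0.576, 0.025, 1.437, -0.015, 1.129, -0.057], TCP at [0.3, -0.605, 0.25] pointing down, gripper open.
Joint ranges: [-2.76, 2.76], [-0.34, 2.15], [-1.52, 1.57], [0.19, 2.46], [-1.09, 4.23], [0.17, 1.99], [-2.82, 2.82]. Speed limits (rad/s): [2.22, 2.22, 3.01, 3.01, 3.14, 3.14, 3.14].

### API

Orientations are given as a rotation vector (axis times angle).
In Python, from rig import env gives the robot as it stands.
- The arm moves only by the tool move_arm, never from a script. Its arguments are lists of equal length, an entry for each row: "hand": the closure in counts, from 0 (fully open) to 255 (shut); "linear": the shift along the tool's x, y, z in mm, a list of three; "roll": the turn about the tool's z in degrees. In form: {"hand": [hand, ...], "linear": [[tx, ty, tz], ...], "roll": [roll, ...]}. A call has 1 to 12 rows; each row shifts and turns the commanded pose from where the row before left it, along the tool's axes as they then stand; what a row does not reach is not made up. A row lasts 1/12 s, in which the tool goes at most 41.7 mm and 7.16 degrees, less where a joint would pass 70% of its speed; a pose out of reach is approached as far as the arm can. A call with a gripper value outside its range is refused whole. The fingers move at their own pace and stop on an object; "grip_force" is the grip in N (left out, the last holds). Time passes only in rows, so rows that do not move let the fingers close. It gives the time, the measured TCP pose, the force, the opening and the grip force at its end, in the units of the state.
- env.get_obs(): the state, without advancing time (a new reading comes with each control period).
- env.capture(name): name is "scene" or "top"; returns a dict with "color" (384x512x3 uint8, blue, green, red), "z_map" (384x512 float32, m along the optical axis (not along the pixel's ray), 0 where there is no reading), "fx", "fy", "cx", "cy" (pixels), "extrinsics" (4x4, takes a point from camera to world coordinates). Camera axes: x right, y up, looking along -z (the intrinsics and any distortion apply to the point x, -y, -z); pixel columns grow to the right and rows downward; lengths in m; the calibration is good to about 2 mm. A picture is of the moment at which its call begins.
- env.finish_job(): hands the job in; it is judged then, once.
The state is a dict: "time_s": time; "q": joint angles; "qd": joint speeds; "joint_efforts": joint torques, N m; "tool_pos": TCP position; "tcp_rot": TCP orientation; "contact_force": force on the tool from outside, world axes, zero at the start; "wrist_torque": the same for the moment, N m; "finger_gap": finger opening in m; "finger_force": force on a finger pad.
Only numpy, scipy, OpenCV 4.12 (cv2) and the standard library are available. Lean on these libraries where they do the work, as an engineer would, in place of code of your own. Each camera call takes 0.05 s, during which the arm holds its last target. There are 200 camera calls.

### The job

Take the portable label printer off its charging dock, holding it by its body with the cover still latched, and lay it upright near the middle of the rubber mat and let go of it. Then squeeze the two upright tabs of its cover together, lift the cover off while the printer stays on the mat, and set the cover down right way up in the cardboard tray. Do not drop the printer or the cover, and do not disturb the carton, the tape roll or the pen pot.

Things in the scene. Friction and masses are not known exactly. Their poses are not given: they have to be found in the camera images.
- printer: portable label printer: loose grey plastic block 160 mm long (its x), 58 wide (y), 44 high, about 0.45 kg, evenly weighted, smooth flat sides; its roll bay, in the middle of the top, is closed by the cover. Origin: centre of its underside, z up. Starts in the dock, its axes those of the dock. Can be gripped across its width at mid-length, low on the sides, straddling the cover
- bay (a point): point on the printer: centre of its top face, 44 mm over its underside. The cover's origin lies here while it is latched on (rattle about 2 mm), its axes those of the printer
- cover: loose black roll-bay cover, about 85 g with its two tabs: a plate 80 (x) by 54 (y) by 5 mm lying on the printer's top. Origin: centre of the plate's underside, z up. An upright tab passes through it near each x end; below, each tab ends in a hook reaching 14 mm under the origin, so freed it must rise 15 mm to leave the bay, and on a flat floor it stands on the hooks, origin 14 mm up
- tab_a_ear (a point): on tab a, at the cover's +x end: its ear, standing on the plate, is 24 mm wide (y), 5 thick (x), 22 high (top 27 mm over the cover's origin). This point: mid of its outer face, 16 mm over the origin, 28.5 mm from the cover's middle at rest. The two ears face each other, outer faces 57 mm apart; squeezed fully together along the cover's x they are 41 mm apart
- tab_b_ear (a point): the same on tab b, at the cover's -x end
- tab_a (a joint): inward travel of tab a (m): 0 latched, 0.008 at its stop; its hook catches about 4 mm under the printer's lip, surely free over 0.006. Sprung: 3 N to start, 8.5 N at the stop. Squeezed against both stops the cover is held firmly by the ears and can be lifted straight off; let go, the tabs spring back
- tab_b (a joint): the same for tab b
- dock: charging dock, fixed: white plastic base plate 200 (x) by 84 (y) mm, its top 12 mm over the bench; the printer stands on it between end stops (3 mm play; at -x up to 24 mm, at +x up to 40 mm over the bench) and 5 mm high side ribs (48 to 72 mm from mid-length). Lift the printer straight up 35 mm before moving away. Origin: centre of its underside, on the bench
- mat: dark blue-grey rubber mat, fixed, 220 (x) by 170 (y) by 3 mm thick. Origin: centre of its underside, on the bench
- tray: shallow open cardboard tray, fixed, 150 (x) by 130 (y) mm outside, walls 4 mm thick and 24 mm high, floor 4 mm thick: a cover standing in it has its origin 18 mm over the bench. Origin: centre of its underside, on the bench
- carton: bystander: closed carton 160 by 120 by 90 mm high, beyond the work. Origin: centre of its underside
- tape_roll: bystander: clear roll of tape lying flat, 104 mm across, 48 mm high. Origin: centre of its underside
- pen_pot: bystander: grey open pot 76 mm across, 95 mm high, with pens in it. Origin: centre of its underside
Mind the look-alikes: they are no part of the job. Of the things shaped like the cover, the black one is meant.

How it is judged:
On the way, in this order (a step that is already met when the one before it is completed fails the run):
1. the printer lies upright on the mat, let go, its cover still latched on (x of printer in the frame of mat between -0.05 and 0.05 m and y of printer in the frame of mat between -0.05 and 0.05 m and z of printer in the frame of mat between -0.003 and 0.01 m and angle between printer's own z axis and vertical below 0.12 rad and distance between cover and bay below 0.008 m and contact force between the fingers and printer below 0.1 N and contact force between the fingers and cover below 0.1 N and linear speed of printer below 0.03 m/s), for 0.2 s.
2. the cover is lifted clear while the printer stays on the mat (x of printer in the frame of mat between -0.05 and 0.05 m and y of printer in the frame of mat between -0.05 and 0.05 m and z of printer in the frame of mat between -0.003 and 0.01 m and angle between printer's own z axis and vertical below 0.12 rad and z of cover in the frame of printer above 0.074 m), for 0.1 s.
At the end, for the whole second after the job is handed in: The printer stands upright on the mat, its centre within 50 mm of the mat's along both mat axes; the cover lies level (0.15 rad), right way up, on the tray's floor, its centre within 35 mm (x) and 40 mm (y) of the tray's; both at rest; carton, tape roll and pen pot moved under 30 mm (x of printer in the frame of mat between -0.05 and 0.05 m and y of printer in the frame of mat between -0.05 and 0.05 m and z of printer in the frame of mat between -0.003 and 0.01 m and angle between printer's own z axis and vertical below 0.12 rad and x of cover in the frame of tray between -0.035 and 0.035 m and y of cover in the frame of tray between -0.04 and 0.04 m and z of cover in the frame of tray between 0.01 and 0.026 m and angle between cover's own z axis and vertical below 0.15 rad and linear speed of each of cover, printer below 0.02 m/s and distance of each of carton, tape_roll, pen_pot from where it was at the start of the episode below 0.03 m); the robot touches nothing.
It fails at once if a bystander (carton, tape roll, pen pot) is moved by more than 30 mm (distance of any of carton, tape_roll, pen_pot from where it was at the start of the episode above 0.03 m).
It fails at once if the printer is dropped (moves faster than 0.8 m/s while the gripper does not touch it) (contact force between the fingers and printer below 0.05 N and linear speed of printer above 0.8 m/s and contact force between the fingers and cover below 0.05 N).
It fails at once if the freed cover is dropped (moves faster than 0.8 m/s while the gripper does not touch it, away from the printer) (contact force between the fingers and cover below 0.05 N and linear speed of cover above 0.8 m/s and distance between cover and bay above 0.03 m).
It also fails if it takes over 61 s, if anything falls off the work surface, if the arm or the gripper's body presses on something with over 40 N, if the wrist force passes 120 N, or if a joint passes its speed limit or range.

## Working session

There is one attempt and no reset: what is moved stays moved. The work goes in short steps, Python scripts to look and compute and a tool call to move; the robot and the scene stay as the last step left them, time stands still between calls to the robot, and variables do not carry over. Pictures are saved under pics/ and viewed, at most 10 in all, crops included, and the job is handed in when it is done.

Besides the shell and the picture viewer there is one more tool, called after ">>>" as name([rows], argument=value, ...), one row to a line, values as JSON. move_arm: Moves the arm, as the interface text tells. Its arguments: {"type":"object","properties":{"hand":{"type":"array","items":{"type":"number"}},"linear":{"type":"array","items":{"type":"array","items":{"type":"number"}}},"roll":{"type":"array","items":{"type":"number"}},"grip_force":{"type":"number"}},"required":["hand","linear","roll"]}

```bash
mkdir -p pics; cat > h.py <<'E'
from rig import env
import numpy as np, cv2
def pts(c):
    z=c["z_map"]; v,u=np.mgrid[:z.shape[0],:z.shape[1]]
    X=np.stack([(u-c["cx"])/c["fx"]*z,-(v-c["cy"])/c["fy"]*z,-z,np.ones_like(z)],-1)
    P=(X@np.array(c["extrinsics"]).T)[...,:3]; P[z==0]=np.nan
    return P
E
python3 - <<'E'
from h import *
o=env.get_obs(); print({k:np.round(v,3).tolist() for k,v in o.items()})
for n in("scene","top"):
    c=env.capture(n); cv2.imwrite(f"pics/{n}0.png",c["color"]); print(n,c["fx"],c["fy"],c["cx"],c["cy"],np.round(c["extrinsics"],3).tolist(),(c["z_map"]==0).mean(), [k for k in c])
    np.savez(n+"0.npz",**c)
E
```

```text
{'time_s': 0.0, 'q': [1.027, 0.577, 0.025, 1.438, -0.015, 1.129, -0.056], 'qd': [0.001, -0.0, -0.001, -0.0, 0.001, 0.001, -0.0], 'joint_efforts': [-0.003, -76.574, 2.249, -28.596, 0.015, 0.013, 0.0], 'tool_pos': [0.299, -0.605, 0.249], 'tcp_rot': [-3.057, -0.716, 0.001], 'contact_force': [0.926, -0.771, 0.056], 'wrist_torque': [0.056, 0.012, -0.024], 'finger_force': 0.0, 'finger_gap': 0.085}
scene 463.5950940622305 463.5950940622305 249.69733082649077 191.18244917065735 [[-0.734, -0.449, 0.51, 1.184], [0.679, -0.485, 0.551, 0.562], [-0.0, 0.751, 0.661, 0.812], [0.0, 0.0, 0.0, 1.0]] 0.003931681315104167 ['color', 'z_map', 'fx', 'fy', 'cx', 'cy', 'extrinsics']
top 443.92280042517365 443.92280042517365 267.8669509535403 193.414041593056 [[-0.012, 0.994, -0.111, 0.514], [-1.0, -0.014, -0.019, -0.064], [-0.02, 0.111, 0.994, 1.181], [0.0, 0.0, 0.0, 1.0]] 0.0040435791015625 ['color', 'z_map', 'fx', 'fy', 'cx', 'cy', 'extrinsics']
```

View pics/top0.png

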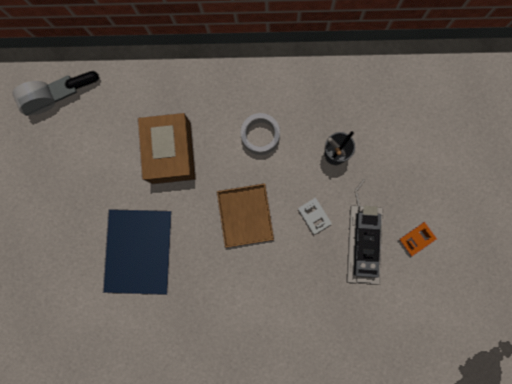

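View pics/scene0.png

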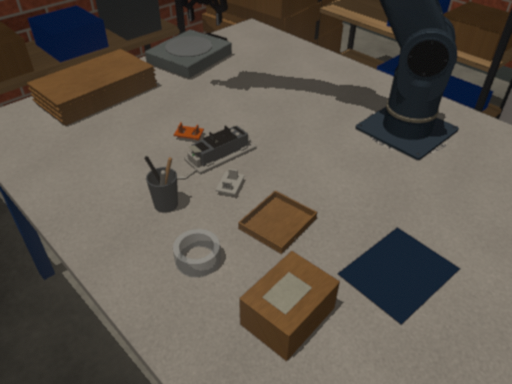

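The views show the mat at about (137,251) in the top picture, the tray at (246,216), and the dock with the printer and black cover at (367,243). The white and orange look-alikes are at (315,216) and (417,239).

```bash
cat >> h.py <<'E'
def rect(P,m,name,zr=None):
    p=P[m]; p=p[np.isfinite(p).all(1)]
    if zr: p=p[(p[:,2]>zr[0])&(p[:,2]<zr[1])]
    r=cv2.minAreaRect((p[:,:2]*1000).astype(np.float32))
    print(name,len(p),"c",np.round(r[0],1),"size",np.round(r[1],1),"ang",round(r[2],1),"z med",round(float(np.median(p[:,2])),4),"mean",np.round(p.mean(0),4))
    return p
E
python3 - <<'E'
from h import *
c=dict(np.load("top0.npz"));P=pts(c);im=c["color"]
hsv=cv2.cvtColor(im,cv2.COLOR_BGR2HSV)
def box(a,b,x,y):
    m=np.zeros(im.shape[:2],bool);m[b:y,a:x]=1;return m
rect(P,box(90,195,185,305)&(hsv[...,0]>95)&(hsv[...,1]>120),"mat")
m=box(205,175,285,255)
rect(P,m&(hsv[...,1]>90),"tray")
rect(P,m,"traywall",(.016,.04))
d=box(335,195,392,292)
rect(P,d,"dock",(.007,.03))
rect(P,d,"printertop",(.045,.068))
rect(P,d,"printerall",(.045,.12))
p=rect(P,d,"ears",(.071,.12))
print(np.round(p,3).tolist())
print("bench",np.nanmedian(P[300:360,200:400,2]))
rect(P,box(380,210,450,265),"orange",(.012,.06))
rect(P,box(285,190,335,240),"white",(.012,.06))
rect(P,box(300,110,370,175),"pot",(.06,.2))
g=c["color"][185:300,325:400];cv2.imwrite("pics/crop1.png",cv2.resize(g,None,fx=5,fy=5,interpolation=cv2.INTER_CUBIC))
E
```

```text
mat 1983 c [496.8 306.2] size [163.9 212.7] ang 87.9 z med 0.0042 mean [0.4726 0.3291 0.0042]
tray 2792 c [587.5  18.7] size [149.7 128. ] ang 8.4 z med 0.0057 mean [0.588  0.0199 0.0073]
traywall 358 c [588.2  19.9] size [150.5 130.2] ang 8.7 z med 0.0248 mean [0.5911 0.0228 0.0245]
dock 899 c [ 514.1 -288.3] size [141.  242.5] ang 83.5 z med 0.0142 mean [ 0.4963 -0.2767  0.0156]
printertop 1487 c [ 516.5 -292.7] size [ 59.2 176.9] ang 85.2 z med 0.0594 mean [ 0.5133 -0.2909  0.0593]
printerall 1538 c [ 516.5 -292.7] size [ 59.2 176.9] ang 85.2 z med 0.0596 mean [ 0.5131 -0.2909  0.06  ]
ears 49 c [ 507.8 -291.9] size [23.6 57.4] ang 85.0 z med 0.0835 mean [ 0.5075 -0.291   0.0828]
[[0.536, -0.282, 0.073], [0.536, -0.283, 0.085], [0.536, -0.285, 0.084], [0.536, -0.288, 0.083], [0.536, -0.29, 0.082], [0.536, -0.293, 0.083], [0.536, -0.296, 0.081], [0.535, -0.297, 0.084], [0.535, -0.3, 0.085], [0.535, -0.302, 0.085], [0.535, -0.305, 0.08], [0.533, -0.282, 0.072], [0.533, -0.283, 0.084], [0.533, -0.286, 0.08], [0.533, -0.287, 0.088], [0.533, -0.29, 0.085], [0.533, -0.292, 0.084], [0.53
[... 367 characters left out ...]
 0.085], [0.482, -0.283, 0.083], [0.482, -0.285, 0.088], [0.482, -0.287, 0.088], [0.482, -0.291, 0.084], [0.482, -0.293, 0.084], [0.482, -0.295, 0.086], [0.482, -0.297, 0.086], [0.482, -0.3, 0.085], [0.48, -0.284, 0.081], [0.48, -0.286, 0.082], [0.48, -0.289, 0.081], [0.48, -0.29, 0.086], [0.48, -0.293, 0.083], [0.48, -0.295, 0.084], [0.48, -0.298, 0.084], [0.48, -0.3, 0.083]]
bench 0.0013014601075799215
orange 655 c [ 537.9 -398.5] size [124.1 153.4] ang 3.1 z med 0.0203 mean [ 0.5222 -0.4187  0.0231]
white 537 c [ 584.1 -162.2] size [79.7 54.6] ang 30.7 z med 0.0204 mean [ 0.5837 -0.1618  0.022 ]
pot 486 c [ 750.2 -222.5] size [74.3 72.8] ang 0.6 z med 0.0949 mean [ 0.7532 -0.2237  0.0986]
```

View pics/crop1.png

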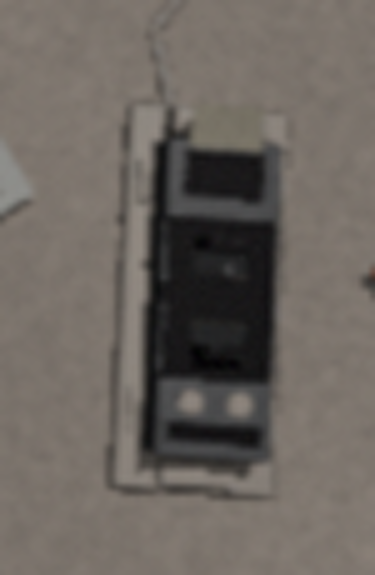

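>>> move_arm([
  [27.2, -15.7, 0],
  [27.2, -15.7, 0],
  [27.2, -15.7, 0],
  [27.2, -15.7, 0],
  [27.2, -15.7, 0],
  [27.2, -15.7, 0],
  [27.2, -15.7, 0],
  [27.2, -15.7, 0],
  [27.2, -15.7, 0],
  [27.2, -15.7, 0],
  [27.2, -15.7, 0],
  [27.2, -15.7, 0],
], hand=[0, 0, 0, 0, 0, 0, 0, 0, 0, 0, 0, 0], roll=[0, 0, 0, 0, 0, 0, 0, 0, 0, 0, 0, 0], grip_force=45)

```text
time_s: 1.1
tool_pos: [0.5089, -0.2897, 0.25]
tcp_rot: [-3.059, -0.716, 0.001]
contact_force: [0.1, 0.1, 1.0]
finger_gap: 0.0854
finger_force: 0.0
```

>>> move_arm([
  [0, 0, 15],
  [0, 0, 15],
  [0, 0, 15],
  [0, 0, 15],
  [0, 0, 15],
  [0, 0, 15],
  [0, 0, 10],
  [0, 0, 0],
  [0, 0, 0],
], hand=[0, 0, 0, 0, 0, 0, 0, 0, 0], roll=[6.3, 6.3, 6.3, 6.3, 6.2, 0, 0, 0, 0])

```text
time_s: 1.85
tool_pos: [0.5082, -0.2911, 0.15]
tcp_rot: [-3.138, 0.137, 0.002]
contact_force: [-0.0, -0.2, -0.1]
finger_gap: 0.0855
finger_force: 0.0
```

```bash
cat >> h.py <<'E'
from scipy.spatial.transform import Rotation as R
def togo(t,yaw,z):  # yaw: wanted world angle (deg) of tool y
    o=env.get_obs(); M=R.from_rotvec(o["tcp_rot"]).as_matrix()
    y=np.degrees(np.arctan2(M[1,1],M[0,1]))
    print("t",round(o["time_s"],2),"pos",np.round(o["tool_pos"],4),"tilt z",np.round(M[:,2],3),"tooly",round(y,2),
     "move mm",np.round(M.T@(np.array([*t,z])-o["tool_pos"])*1000,1),"roll",round((y-yaw+180)%360-180,2),"q",np.round(o["q"],2),"F",np.round(o["contact_force"],1),"gap",np.round(o["finger_gap"],4),np.round(o["finger_force"],1))
E
python3 - <<'E'
from h import *
togo((.508,-.2915),-95,.035)
E
```

```text
t 1.85 pos [ 0.5082 -0.2911  0.15  ] tilt z [-0.001  0.001 -1.   ] tooly -95.02 move mm [-1.00e-01  4.00e-01  1.15e+02] roll -0.02 q [ 0.37  0.55  0.11  1.81 -0.08  0.79 -1.14] F [-0.  -0.2 -0.1] gap 0.0855 0.0
```

>>> move_arm([
  [0, 0, 15],
  [0, 0, 15],
  [0, 0, 15],
  [0, 0, 15],
  [0, 0, 12],
  [0, 0, 12],
  [0, 0, 11],
  [0, 0, 10],
  [0, 0, 10],
  [0, 0, 0],
  [0, 0, 0],
], hand=[0, 0, 0, 0, 0, 0, 0, 0, 0, 0, 0], roll=[0, 0, 0, 0, 0, 0, 0, 0, 0, 0, 0])

```text
time_s: 2.77
tool_pos: [0.5083, -0.2912, 0.035]
tcp_rot: [-3.138, 0.138, 0.001]
contact_force: [0.5, -0.0, -0.9]
finger_gap: 0.0852
finger_force: 0.0
```

>>> move_arm([
  [0, 0, 0],
  [0, 0, 0],
  [0, 0, 0],
  [0, 0, 0],
  [0, 0, 0],
  [0, 0, 0],
  [0, 0, 0],
  [0, 0, 0],
  [0, 0, 0],
  [0, 0, 0],
], hand=[30, 50, 70, 85, 100, 120, 140, 160, 160, 160], roll=[0, 0, 0, 0, 0, 0, 0, 0, 0, 0])

```text
time_s: 3.6
tool_pos: [0.5089, -0.2925, 0.0364]
tcp_rot: [3.137, -0.139, 0.003]
contact_force: [-1.2, -2.9, 6.3]
finger_gap: 0.0579
finger_force: 46.8
```

>>> move_arm([
  [0, 0, -4],
  [0, 0, -8],
  [0, 0, -10],
  [0, 0, -10],
  [0, 0, -10],
  [0, 0, -12],
  [0, 0, -15],
  [0, 0, -15],
  [0, 0, -16],
  [0, 0, -10],
  [0, 0, 0],
], hand=[160, 160, 160, 160, 160, 160, 160, 160, 160, 160, 160], roll=[0, 0, 0, 0, 0, 0, 0, 0, 0, 0, 0])

```text
time_s: 4.52
tool_pos: [0.5095, -0.2916, 0.148]
tcp_rot: [3.137, -0.138, 0.006]
contact_force: [1.2, -0.5, -6.6]
finger_gap: 0.0576
finger_force: 51.2
```

```bash
python3 - <<'E'
from h import *
togo((.497,.306),-90,.15)
c=env.capture("scene"); cv2.imwrite("pics/s1.png",cv2.resize(c["color"][60:220,120:360],None,fx=3,fy=3))
E
```

```text
t 4.52 pos [ 0.5095 -0.2916  0.148 ] tilt z [ 0.004 -0.002 -1.   ] tooly -95.05 move mm [ -65.1 -594.2   -3. ] roll -5.05 q [ 0.37  0.55  0.11  1.81 -0.09  0.78 -1.13] F [ 1.2 -0.5 -6.6] gap 0.0576 51.2
```

View pics/s1.png

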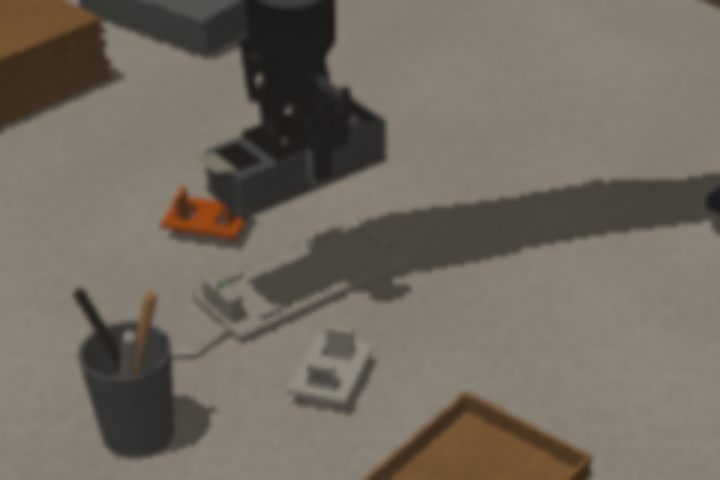

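>>> move_arm([
  [-1, -8, 0],
  [-2, -16, 0],
  [-3, -24, 0],
  [-3, -28, 0],
  [-3, -28, 0],
  [-3, -28, 0],
  [-3, -28, 0],
  [-3, -28, 0],
  [-3, -28, 0],
  [-3, -28, 0],
  [-3, -28, 0],
  [-3, -28, 0],
], hand=[160, 160, 160, 160, 160, 160, 160, 160, 160, 160, 160, 160], roll=[0, 0, 0, 0, 0, 0, 0, 0, 0, 0, 0, 0])

```text
time_s: 5.57
tool_pos: [0.5008, 0.0125, 0.1444]
tcp_rot: [3.139, -0.138, -0.003]
contact_force: [-0.4, 0.7, -6.3]
finger_gap: 0.0574
finger_force: 50.9
```

>>> move_arm([
  [-3, -28, 0],
  [-3, -28, 0],
  [-3, -28, 0],
  [-3, -28, 0],
  [-3, -28, 0],
  [-3, -28, 0],
  [-3, -28, 0],
  [-3, -24, 0],
  [-3, -20, 0],
  [-2, -16, 0],
  [-2, -10, 0],
  [0, 0, 0],
], hand=[160, 160, 160, 160, 160, 160, 160, 160, 160, 160, 160, 160], roll=[0, 0, 0, 0, 0, 0, 0, 0, 0, 0, 0, 0])

```text
time_s: 6.57
tool_pos: [0.4934, 0.2808, 0.1445]
tcp_rot: [-3.138, 0.134, 0.002]
contact_force: [0.1, 0.1, -6.3]
finger_gap: 0.0573
finger_force: 51.0
```

```bash
python3 - <<'E'
from h import *
togo((.497,.306),-92,.027)
c=env.capture("scene"); P=pts(c);im=c["color"]
hsv=cv2.cvtColor(im,cv2.COLOR_BGR2HSV)
m=(hsv[...,0]>95)&(hsv[...,0]<125)&(hsv[...,1]>120); m[:220]=0
rect(P,m,"mat scene",(-.01,.012))
c=env.capture("top"); P=pts(c)
z=P[...,2]; d=np.zeros(z.shape,bool); d[180:310,80:200]=1
rect(P,d,"top stuff",(.15,.19))
cv2.imwrite("pics/top2.png",cv2.resize(c["color"][180:320,70:210],None,fx=4,fy=4))
E
```

```text
t 6.57 pos [0.4934 0.2808 0.1445] tilt z [-0.001  0.001 -1.   ] tooly -94.87 move mm [  1.6 -25.4 117.6] roll -2.87 q [-0.69  0.54  0.14  1.86 -0.11  0.75 -2.15] F [ 0.1  0.1 -6.3] gap 0.0573 51.0
mat scene 5173 c [498.3 306.1] size [164.1 216.4] ang 87.6 z med 0.0022 mean [0.5097 0.3148 0.0022]
top stuff 1396 c [500.2 263.6] size [ 89.9 176.4] ang 85.6 z med 0.1665 mean [0.5008 0.2734 0.1667]
```

View pics/top2.png

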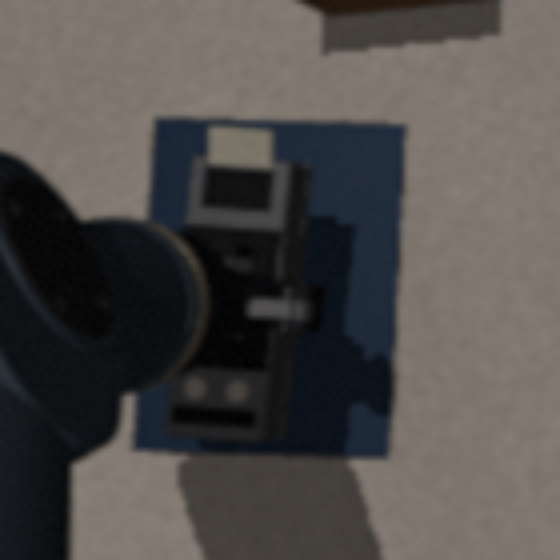

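>>> move_arm([
  [0.5, -8, 10],
  [0.5, -8, 12],
  [0.5, -6, 13],
  [0, -3, 13],
  [0, 0, 12],
  [0, 0, 12],
  [0, 0, 10],
  [0, 0, 8],
  [0, 0, 7],
  [0, 0, 5],
  [0, 0, 4],
  [0, 0, 0],
], hand=[160, 160, 160, 160, 160, 160, 160, 160, 160, 160, 160, 160], roll=[0, 0, 0, 0, 0, 0, 0, 0, 0, 0, 0, 0])

```text
time_s: 7.67
tool_pos: [0.4981, 0.3029, 0.0386]
tcp_rot: [3.138, -0.139, -0.001]
contact_force: [-0.1, 0.3, -6.9]
finger_gap: 0.0574
finger_force: 51.0
```

>>> move_arm([
  [0, 0, 2],
  [0, 0, 2],
  [0, 0, 1.5],
  [0, 0, 1.5],
  [0, 0, 1],
  [0, 0, 1],
  [0, 0, 0],
  [0, 0, 0],
], hand=[160, 160, 160, 160, 160, 160, 160, 160], roll=[0, 0, 0, 0, 0, 0, 0, 0])

```text
time_s: 8.33
tool_pos: [0.4982, 0.303, 0.0303]
tcp_rot: [3.138, -0.139, -0.0]
contact_force: [0.2, 0.7, -6.2]
finger_gap: 0.0578
finger_force: 51.0
```

>>> move_arm([
  [0, 0, 1],
  [0, 0, 1],
  [0, 0, 0.5],
  [0, 0, 0],
  [0, 0, 0],
], hand=[160, 160, 160, 160, 160], roll=[0, 0, 0, 0, 0])

```text
time_s: 8.75
tool_pos: [0.4983, 0.303, 0.0278]
tcp_rot: [-3.139, 0.139, 0.0]
contact_force: [-0.4, 1.4, -6.7]
finger_gap: 0.0573
finger_force: 51.0
```

>>> move_arm([
  [0, 0, 0.5],
  [0, 0, 0.5],
  [0, 0, 0.5],
  [0, 0, 0],
  [0, 0, 0],
], hand=[160, 160, 160, 160, 160], roll=[0, 0, 0, 0, 0])

```text
time_s: 9.17
tool_pos: [0.4983, 0.303, 0.0274]
tcp_rot: [-3.138, 0.138, -0.001]
contact_force: [-3.0, -1.4, 8.5]
finger_gap: 0.0575
finger_force: 52.7
```

>>> move_arm([
  [0, 0, 0],
  [0, 0, 0],
  [0, 0, 0],
  [0, 0, 0],
  [0, 0, 0],
  [0, 0, 0],
  [0, 0, 0],
  [0, 0, 0],
  [0, 0, 0],
], hand=[80, 70, 60, 40, 20, 0, 0, 0, 0], roll=[0, 0, 0, 0, 0, 0, 0, 0, 0])

```text
time_s: 9.92
tool_pos: [0.4983, 0.303, 0.0263]
tcp_rot: [3.139, -0.139, 0.0]
contact_force: [1.1, -0.5, 0.1]
finger_gap: 0.0857
finger_force: 0.0
```

>>> move_arm([
  [0, 0, -5],
  [0, 0, -10],
  [0, 0, -15],
  [0, 0, -15],
  [0, 0, -15],
  [0, 0, -20],
  [0, 0, -20],
  [0, 0, -20],
  [0, 0, -20],
  [0, 0, -10],
  [0, 0, 0],
], hand=[0, 0, 0, 0, 0, 0, 0, 0, 0, 0, 0], roll=[0, 0, 0, 0, 0, 0, 0, 0, 0, 0, 0])

```text
time_s: 10.83
tool_pos: [0.4994, 0.3036, 0.1792]
tcp_rot: [-3.136, 0.139, -0.006]
contact_force: [-0.3, -0.8, -0.6]
finger_gap: 0.0852
finger_force: 0.0
```

>>> move_arm([
  [0, 20, 0],
  [0, 20, 0],
  [0, 20, 0],
  [0, 20, 0],
  [0, 20, 0],
  [0, 20, 0],
  [0, 20, 0],
  [0, 20, 0],
  [0, 20, 0],
  [0, 20, 0],
  [0, 10, 0],
  [0, 0, 0],
], hand=[0, 0, 0, 0, 0, 0, 0, 0, 0, 0, 0, 0], roll=[0, 0, 0, 0, 0, 0, 0, 0, 0, 0, 0, 0])

```text
time_s: 11.83
tool_pos: [0.4792, 0.0914, 0.1758]
tcp_rot: [3.137, -0.144, -0.002]
contact_force: [-0.7, -0.5, 0.5]
finger_gap: 0.0855
finger_force: 0.0
```

```bash
python3 - <<'E'
from h import *
togo((.498,.303),-5,.12)
c=env.capture("top"); P=pts(c)
z=P[...,2]; d=np.zeros(z.shape,bool); d[180:310,80:200]=1
rect(P,d,"top",(.038,.058)); rect(P,d,"plate+",(.05,.062))
p=rect(P,d,"ears",(.064,.1)); print(np.round(p[np.argsort(p[:,0])][::4],3).tolist())
cv2.imwrite("pics/top3.png",cv2.resize(c["color"][180:320,70:210],None,fx=4,fy=4))
E
```

```text
t 11.83 pos [0.4792 0.0914 0.1758] tilt z [-0.001 -0.001 -1.   ] tooly -95.25 move mm [  -0.5 -212.5   55.5] roll -90.25 q [-0.41  0.4   0.17  2.02 -0.1   0.73 -1.84] F [-0.7 -0.5  0.5] gap 0.0855 0.0
top 816 c [557.9 297.5] size [ 66.4 285.3] ang 70.0 z med 0.05 mean [0.5361 0.3051 0.0501]
plate+ 417 c [555.7 297.8] size [ 60.7 274.8] ang 73.7 z med 0.0526 mean [0.5336 0.3074 0.053 ]
ears 36 c [575.2 287.7] size [ 20.  215.9] ang 74.2 z med 0.0747 mean [0.5508 0.2944 0.0743]
[[0.472, 0.316, 0.073], [0.474, 0.31, 0.076], [0.521, 0.296, 0.077], [0.523, 0.297, 0.076], [0.523, 0.306, 0.079], [0.526, 0.298, 0.072], [0.526, 0.306, 0.078], [0.676, 0.267, 0.076], [0.677, 0.263, 0.072]]
```

View pics/top3.png

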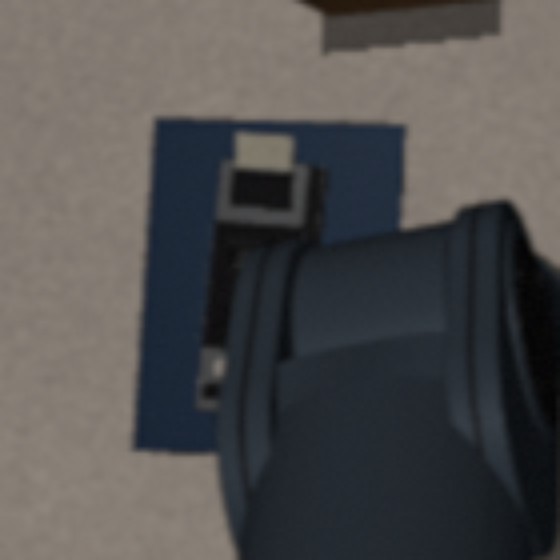

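The printer stands upright on the mat, with the arm hiding part of it in the top view. I'll use the scene camera.

```bash
python3 - <<'E'
from h import *
c=env.capture("scene"); P=pts(c)
d=(abs(P[...,0]-.5)<.12)&(abs(P[...,1]-.305)<.07)
rect(P,d,"body",(.02,.09)); rect(P,d,"top",(.044,.06))
p=rect(P,d,"ears",(.064,.1))
for s in (p[p[:,0]<.5],p[p[:,0]>.5]): rect(s,np.ones(len(s),bool),"ear",(.068,.1))
v,u=np.where(d&(P[...,2]>.02)); print(u.min(),u.max(),v.min(),v.max())
cv2.imwrite("pics/s2.png",cv2.resize(c["color"][200:320,330:470],None,fx=5,fy=5))
E
```

```text
body 1977 c [507.2 303.4] size [ 58.8 178.8] ang 85.4 z med 0.0476 mean [0.5139 0.3078 0.0469]
top 1411 c [507.5 303.2] size [ 57.9 178.1] ang 85.2 z med 0.0486 mean [0.5122 0.3047 0.0489]
ears 113 c [499.7 302.9] size [24.8 59.8] ang 85.0 z med 0.0708 mean [0.5008 0.3033 0.0704]
ear 41 c [474.7 305. ] size [23.6  8.9] ang 86.7 z med 0.0723 mean [0.4738 0.3057 0.0719]
ear 42 c [525.5 300.9] size [23.8  8. ] ang 84.0 z med 0.0722 mean [0.5259 0.3016 0.0721]
366 434 234 291
```

View pics/s2.png

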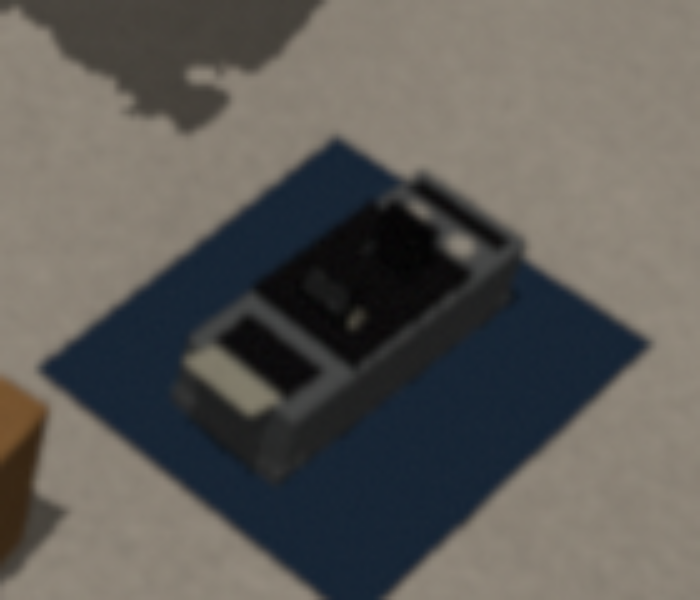

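>>> move_arm([
  [0, -18, 2],
  [0, -20, 2],
  [0, -20, 2],
  [0, -20, 2],
  [0, -20, 2],
  [0, -20, 2],
  [0, -20, 2],
  [0, -20, 2],
  [0, -20, 2],
  [0, -18, 2],
  [0, -16, 0],
  [0, 0, 0],
], hand=[0, 0, 0, 0, 0, 0, 0, 0, 0, 0, 0, 0], roll=[0, 0, 0, 0, 0, 0, 0, 0, 0, 0, 0, 0])

```text
time_s: 12.93
tool_pos: [0.4977, 0.3102, 0.1559]
tcp_rot: [-3.137, 0.131, 0.001]
contact_force: [-0.5, 0.9, 0.5]
finger_gap: 0.0855
finger_force: 0.0
```

>>> move_arm([
  [0, 0, 0],
  [0, 0, 0],
  [0, 0, 0],
  [0, 0, 0],
  [0, 0, 0],
  [0, 0, 0],
  [0, 0, 0],
  [0, 0, 0],
  [0, 0, 0],
  [0, 0, 0],
  [0, 0, 0],
  [0, 0, 0],
], hand=[0, 0, 0, 0, 0, 0, 0, 0, 0, 0, 0, 0], roll=[-7, -7, -7, -7, -7, -7, -7, -7, -7, -7, -7, -7])

```text
time_s: 13.93
tool_pos: [0.4986, 0.3048, 0.1563]
tcp_rot: [2.419, 2.004, -0.0]
contact_force: [0.2, 0.2, 0.2]
finger_gap: 0.0856
finger_force: 0.0
```

>>> move_arm([
  [0, 0, 0],
  [0, 0, 0],
  [0, 0, 0],
], hand=[0, 0, 0], roll=[-6, 0, 0])

```text
time_s: 14.18
tool_pos: [0.4986, 0.3047, 0.1563]
tcp_rot: [-2.321, -2.117, 0.0]
contact_force: [0.1, 0.1, 0.0]
finger_gap: 0.0853
finger_force: 0.0
```

```bash
python3 - <<'E'
from h import *
togo((.499,.303),-5,.072)
E
```

```text
t 14.18 pos [0.4986 0.3047 0.1563] tilt z [-0. -0. -1.] tooly -5.28 move mm [-1.6  0.6 84.3] roll -0.28 q [-0.44  0.55 -0.3   1.79  0.21  0.83 -0.92] F [0.1 0.1 0. ] gap 0.0853 0.0
```

>>> move_arm([
  [-1.6, 0.6, 12],
  [0, 0, 12],
  [0, 0, 12],
  [0, 0, 12],
  [0, 0, 11],
  [0, 0, 10],
  [0, 0, 8],
  [0, 0, 7],
  [0, 0, 0],
  [0, 0, 0],
], hand=[0, 0, 0, 0, 0, 0, 0, 0, 0, 0], roll=[0, 0, 0, 0, 0, 0, 0, 0, 0, 0])

```text
time_s: 15.02
tool_pos: [0.4988, 0.3034, 0.0721]
tcp_rot: [-2.317, -2.121, 0.001]
contact_force: [-0.5, -0.4, 0.3]
finger_gap: 0.0855
finger_force: 0.0
```

>>> move_arm([
  [0, 0, 0],
  [0, 0, 0],
  [0, 0, 0],
  [0, 0, 0],
  [0, 0, 0],
  [0, 0, 0],
  [0, 0, 0],
  [0, 0, 0],
  [0, 0, 0],
  [0, 0, 0],
  [0, 0, 0],
  [0, 0, 0],
], hand=[40, 60, 70, 80, 90, 100, 110, 120, 130, 140, 150, 160], roll=[0, 0, 0, 0, 0, 0, 0, 0, 0, 0, 0, 0], grip_force=35)

```text
time_s: 16.02
tool_pos: [0.4993, 0.3037, 0.0737]
tcp_rot: [2.317, 2.121, 0.002]
contact_force: [-2.0, -1.6, 14.2]
finger_gap: 0.0397
finger_force: 34.0
```

>>> move_arm([
  [0, 0, 0],
  [0, 0, 0],
  [0, 0, 0],
  [0, 0, 0],
], hand=[190, 200, 200, 200], roll=[0, 0, 0, 0])

```text
time_s: 16.35
tool_pos: [0.4993, 0.3037, 0.0737]
tcp_rot: [2.317, 2.121, 0.003]
contact_force: [-2.6, -1.4, 14.3]
finger_gap: 0.0394
finger_force: 34.0
```

>>> move_arm([
  [0, 0, -2],
  [0, 0, -3],
  [0, 0, -4],
  [0, 0, -5],
  [0, 0, -6],
  [0, 0, -6],
  [0, 0, -6],
  [0, 0, -8],
  [0, 0, -5],
  [0, 0, 0],
], hand=[200, 200, 200, 200, 200, 200, 200, 200, 200, 200], roll=[0, 0, 0, 0, 0, 0, 0, 0, 0, 0])

```text
time_s: 17.18
tool_pos: [0.4995, 0.3037, 0.1188]
tcp_rot: [2.317, 2.121, 0.003]
contact_force: [-0.0, 0.1, -0.9]
finger_gap: 0.0398
finger_force: 35.5
```

```bash
python3 - <<'E'
from h import *
togo((.588,.02),8.4,.15)
c=env.capture("scene"); P=pts(c)
cv2.imwrite("pics/s3.png",cv2.resize(c["color"][170:320,330:470],None,fx=4,fy=4))
E
```

```text
t 17.18 pos [0.4995 0.3037 0.1188] tilt z [ 0.002  0.001 -1.   ] tooly -5.06 move mm [-274.8  113.3  -31.4] roll -13.46 q [-0.44  0.6  -0.28  1.83  0.23  0.74 -0.94] F [-0.   0.1 -0.9] gap 0.0398 35.5
```

View pics/s3.png

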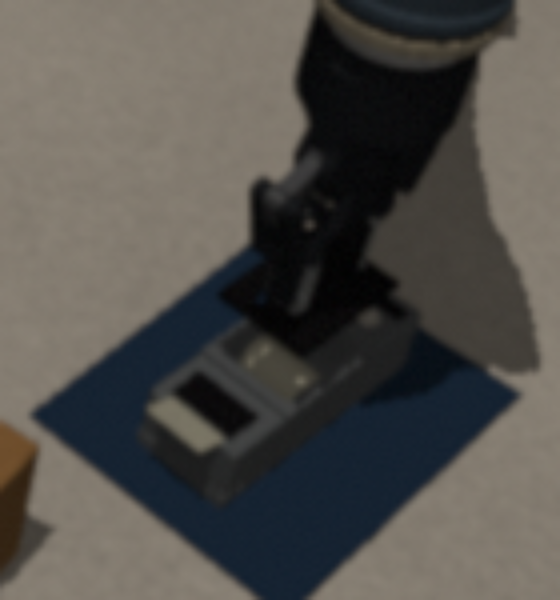

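>>> move_arm([
  [0, 0, -10],
  [0, 0, -12],
  [0, 0, -9],
  [-10, 4, 0],
  [-18, 8, 0],
  [-24, 10, 0],
  [-26, 11, 0],
  [-26, 11, 0],
  [-26, 11, 0],
  [-26, 11, 0],
  [-26, 11, 0],
  [-26, 11, 0],
], hand=[200, 200, 200, 200, 200, 200, 200, 200, 200, 200, 200, 200], roll=[0, 0, 0, 0, 0, 0, 0, 0, 0, 0, 0, 0])

```text
time_s: 18.23
tool_pos: [0.5683, 0.0859, 0.148]
tcp_rot: [2.318, 2.121, -0.001]
contact_force: [0.5, -0.2, -0.7]
finger_gap: 0.0394
finger_force: 35.6
```

>>> move_arm([
  [-24, 10, 0],
  [-20, 8, 0],
  [-14, 6, 0],
  [-8, 2, 0],
  [0, 0, 0],
  [0, 0, 0],
  [0, 0, 0],
], hand=[200, 200, 200, 200, 200, 200, 200], roll=[0, 0, 0, 0, -6.7, -6.7, 0])

```text
time_s: 18.82
tool_pos: [0.5879, 0.02, 0.148]
tcp_rot: [-2.047, -2.382, 0.0]
contact_force: [-0.5, -0.7, -1.3]
finger_gap: 0.0393
finger_force: 35.6
```

```bash
python3 - <<'E'
from h import *
togo((.588,.02),8.4,.0445)
c=env.capture("scene"); P=pts(c); o=env.get_obs()
cv2.imwrite("pics/s4.png",cv2.resize(c["color"][90:290,220:380],None,fx=3,fy=3))
E
```

```text
t 18.82 pos [0.5879 0.02   0.148 ] tilt z [-0.001  0.    -1.   ] tooly 8.65 move mm [-1.000e-01  2.000e-01  1.035e+02] roll 0.25 q [ 0.13  0.57 -0.37  1.79  0.27  0.83 -0.22] F [-0.5 -0.7 -1.3] gap 0.0393 35.6
```

View pics/s4.png

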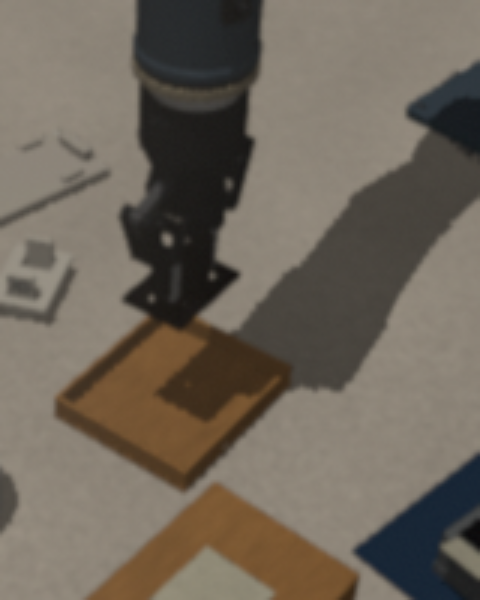

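>>> move_arm([
  [0, 0, 8],
  [0, 0, 13],
  [0, 0, 14],
  [0, 0, 14],
  [0, 0, 14],
  [0, 0, 12],
  [0, 0, 9],
  [0, 0, 7],
  [0, 0, 5],
  [0, 0, 3],
  [0, 0, 0],
], hand=[200, 200, 200, 200, 200, 200, 200, 200, 200, 200, 200], roll=[0, 0, 0, 0, 0, 0, 0, 0, 0, 0, 0])

```text
time_s: 19.78
tool_pos: [0.5882, 0.0204, 0.0489]
tcp_rot: [-2.054, -2.377, 0.0]
contact_force: [-0.3, 0.2, -0.7]
finger_gap: 0.0397
finger_force: 35.6
```

>>> move_arm([
  [0, 0, 1.5],
  [0, 0, 1],
  [0, 0, 1],
  [0, 0, 0],
  [0, 0, 0],
], hand=[200, 200, 200, 200, 200], roll=[0, 0, 0, 0, 0])

```text
time_s: 20.2
tool_pos: [0.5884, 0.0203, 0.046]
tcp_rot: [2.054, 2.377, 0.0]
contact_force: [-0.1, -0.1, -0.7]
finger_gap: 0.0393
finger_force: 35.6
```

>>> move_arm([
  [0, 0, 0.6],
  [0, 0, 0.6],
  [0, 0, 0.6],
  [0, 0, 0],
  [0, 0, 0],
], hand=[200, 200, 200, 200, 200], roll=[0, 0, 0, 0, 0])

```text
time_s: 20.62
tool_pos: [0.5884, 0.0204, 0.0446]
tcp_rot: [2.054, 2.377, 0.0]
contact_force: [-2.2, -0.4, 5.8]
finger_gap: 0.0392
finger_force: 36.2
```

>>> move_arm([
  [0, 0, 0],
  [0, 0, 0],
  [0, 0, 0],
  [0, 0, 0],
  [0, 0, 0],
  [0, 0, 0],
  [0, 0, 0],
  [0, 0, 0],
  [0, 0, 0],
  [0, 0, 0],
  [0, 0, 0],
  [0, 0, 0],
], hand=[130, 120, 110, 100, 90, 80, 65, 50, 30, 10, 0, 0], roll=[0, 0, 0, 0, 0, 0, 0, 0, 0, 0, 0, 0])

```text
time_s: 21.62
tool_pos: [0.5883, 0.0204, 0.044]
tcp_rot: [2.054, 2.377, 0.0]
contact_force: [-0.3, 0.2, -0.9]
finger_gap: 0.0854
finger_force: 0.0
```

>>> move_arm([
  [0, 0, -5],
  [0, 0, -10],
  [0, 0, -15],
  [0, 0, -20],
  [0, 0, -20],
  [0, 0, -20],
  [0, 0, -20],
  [0, 0, -20],
  [0, 0, -20],
  [0, 0, -10],
  [0, 0, 0],
], hand=[0, 0, 0, 0, 0, 0, 0, 0, 0, 0, 0], roll=[0, 0, 0, 0, 0, 0, 0, 0, 0, 0, 0])

```text
time_s: 22.53
tool_pos: [0.5895, 0.0206, 0.207]
tcp_rot: [2.052, 2.374, 0.005]
contact_force: [0.2, -0.9, 0.7]
finger_gap: 0.0855
finger_force: 0.0
```

```bash
python3 - <<'E'
from h import *
togo((.588,.02),8.4,.2)
c=env.capture("scene"); P=pts(c)
d=(abs(P[...,0]-.588)<.06)&(abs(P[...,1]-.02)<.05)
hsv=cv2.cvtColor(c["color"],cv2.COLOR_BGR2HSV)
rect(P,d,"plate",(.012,.03)); rect(P,d&(hsv[...,2]<50),"plate dark",(.012,.03)); rect(P,d,"ears",(.035,.06))
d=(abs(P[...,0]-.5)<.12)&(abs(P[...,1]-.305)<.07)
rect(P,d,"printer",(.03,.09))
cv2.imwrite("pics/s5.png",cv2.resize(c["color"][140:320,180:470],None,fx=2.7,fy=2.7))
E
```

```text
t 22.53 pos [0.5895 0.0206 0.207 ] tilt z [ 0.005  0.    -1.   ] tooly 8.34 move mm [-0.4 -1.6  7. ] roll -0.06 q [ 0.14  0.51 -0.39  1.72  0.23  0.95 -0.19] F [ 0.2 -0.9  0.7] gap 0.0855 0.0
plate 472 c [588.5  20.1] size [82.9 55.3] ang 8.8 z med 0.022 mean [0.5912 0.023  0.022 ]
plate dark 440 c [588.4  20.8] size [82.8 53.9] ang 9.2 z med 0.022 mean [0.5906 0.0247 0.022 ]
ears 84 c [589.5  20.1] size [59.2 24.5] ang 9.2 z med 0.0416 mean [0.5899 0.0211 0.0413]
printer 1599 c [507.4 302.7] size [ 60.6 176.4] ang 85.2 z med 0.0458 mean [0.509  0.3054 0.0441]
```

View pics/s5.png

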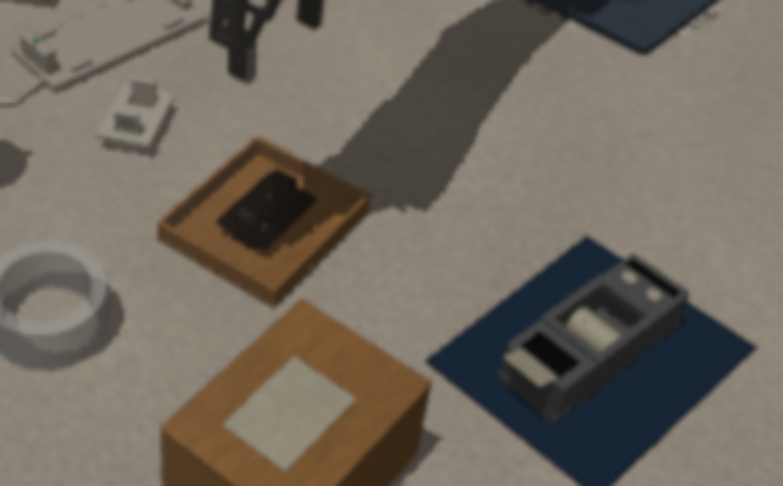

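The cover lies level in the middle of the tray, the printer is on the mat with its bay open, and the arm is clear of everything.

```bash
python3 -c "
from rig import env
print(env.finish_job())"
```

```text
the job is handed in; nothing more can be done
None
```

The job is handed in, with no verdict returned: at the last check (22.5 of 61 s) the printer stood upright near the middle of the mat, the black cover lay level and right way up in the middle of the tray, and the arm had touched none of the bystanders.

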